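# Load the kiln shelf: each glazed piece on the drip disc of its colour

## Robot

A 6-joint arm with a two-finger parallel gripper is mounted at the origin on the work surface. World frame = base frame: x ahead of the robot, y to its left, z up, the work surface at z = 0. Lengths are in m, angles in rad, forces in N, time in s.
With the tool pointing down it reaches from about 0.425 to 0.95 m from the base axis. Payload 3.5 kg.
Tool frame: the origin (TCP) lies at the very end of the fingers, on their centre line; the grasp point (between the pads) lies 19 mm behind it; y points along the fingers, z is the direction in which the jaws open and shut, and the axes are right-handed (so a half turn about y gives the same grasp; the last joint's range is limited). The gripper opens to 85 mm and grips with 20 to 120 N. Pads are 22 mm wide; open, the fingers measure 114 mm over their backs; the gripper's body (76 mm by 85 mm) begins 54 mm behind the grasp point. The pads swing forward as they close: fully open they stand 13 mm farther back than shut.
Start: joints at [1.122, 0.286, 1.577, -0, 1.279, -0.15], TCP at [0.199, 0.645, 0.231] pointing down, gripper open.
Joint ranges: [-2.77, 2.77], [-0.9, 2.22], [0.21, 2.48], [-1.53, 4.67], [0.24, 2.81], [-2.84, 2.84]. Speed limits (rad/s): [2.79, 2.79, 3.14, 3.14, 3.14, 3.14].

## Interface

Orientations are given as a unit quaternion [x, y, z, w].
In Python, from plant import ctrl, cams gives the robot as it stands.
- The arm moves only by the tool play_rows, never from a script. Its argument "steps" is a list of rows, each an object of numbers: "claw": the finger opening in cm, from 0 to 8.54; "tx", "ty", "tz": the shift along the tool's x, y, z in cm; "ax", "ay", "az": the turn, a rotation vector about the tool's x, y, z in degrees. A call has 1 to 12 rows; each row is the pose to reach, as a shift and turn from the pose commanded when the call began, along the tool's axes at that moment; what a row does not reach only later rows make up. A row lasts 1/12 s, in which the tool goes at most 41.7 mm and 7.16 degrees, less where a joint would pass 70% of its speed; a pose out of reach is approached as far as the arm can. A call with a gripper value outside its range is refused whole. The fingers move at their own pace and stop on an object; "grip_force" is the grip in N (left out, the last holds). Time passes only in rows, so rows that repeat a pose let the fingers close. It gives the time, the measured TCP pose, the force and the opening at its end, in the units of the state.
- ctrl.get_state(): the state, without advancing time (a new reading comes with each control period).
- cams.read_camera(name): name is "scene" or "top" or "wrist"; returns (picture, depth): 480x640x3 uint8, blue, green, red; 480x640 float32, m along the optical axis (not along the pixel's ray), 0 where there is no reading.
- cams.camera_model(name): a dict with "intrinsics" (3x3 intrinsics, pixels), "rvec" (rotation vector, rad) and "tvec" (3), from world to camera coordinates, as OpenCV has them; the wrist camera has in their place "tool_from_camera" (4x4, takes a point from camera to tool coordinates, whose origin is the TCP and whose axes are the tool frame's). Camera axes: x right, y down, z forward; pixel columns grow to the right and rows downward; lengths in m; the calibration is good to about 2 mm. A picture is of the moment at which its call begins: read the wrist's pose just before it. camera_model takes no time and is no camera call.
- ctrl.sign_off(): hands the job in, once; it reports no verdict.
The state is a dict: "time": time; "qpos": joint angles; "dq": joint speeds; "joint_efforts": joint torques, N m; "eef_pos": TCP position; "tcp_rot": TCP orientation; "contact_force": force on the tool from outside, world axes, zero at the start; "wrist_torque": the same for the moment, N m; "opening": opening from 0.0 (shut) to 1.0 (fully open).
Only numpy, scipy, OpenCV 4.12 (cv2) and the standard library are available. Lean on these libraries where they do the work, as an engineer would, in place of code of your own. Each camera call takes 0.05 s, during which the arm holds its last target.

## Task

Load the kiln shelf: carry the blue tumbler, the green vase, the yellow candlestick and the red bowl each to the drip disc glazed in its own colour, and stand it upright in the middle of that disc. Keep the pieces upright and set them down rather than dropping them, and leave the white cup on its white disc where it is.

Things in the scene. Friction and masses are not known exactly. Their poses are not given: they have to be found in the camera images.
- blue_tumbler: loose blue round tumbler, hollow and open at the top, 80 mm tall, 48 mm across at the foot and 52 mm at the rim, about 0.16 kg. Origin: centre of its underside; z is its axis, up. Gripped across the outside 40 to 65 mm above the origin. The four coloured pieces start upright, 110 mm or more apart, on an 18 mm plywood board beside the kiln shelf, on either side of it.
- green_vase: loose green round bud vase, 100 mm tall: belly 54 mm across up to 35 mm high, narrowing to a slim neck 22 to 24 mm across from 58 mm to the top, about 0.16 kg. Origin: centre of its underside; z is its axis, up. Can be gripped by the neck 70 to 90 mm above the origin.
- yellow_candlestick: loose yellow round candlestick, 90 mm tall: foot disc 56 mm across and 12 mm thick, stem 22 mm across, and a straight-sided cup 38 mm across from 62 mm to the top, about 0.17 kg. Origin: centre of its underside; z is its axis, up. Can be gripped across the top cup 70 to 82 mm above the origin.
- red_bowl: loose brick-red round tea bowl, hollow and open at the top, 50 mm tall: 42 mm across at the foot, straight-sided and 56 mm across from 20 mm up to the rim, about 0.13 kg. Origin: centre of its underside; z is its axis, up. Can be gripped across the outside 30 to 42 mm above the origin.
- blue_disc: fixed flat round clay drip disc, 80 mm across and 8 mm thick, its top glazed blue with a thin buff clay rim, lying on the grey kiln shelf (a fixed slab 300 x 300 x 18 mm on the table). Origin: centre of its underside; the flat top is 8 mm above the origin. z up.
- green_disc: fixed flat round clay drip disc, 80 mm across and 8 mm thick, its top glazed green with a thin buff clay rim, lying on the grey kiln shelf (a fixed slab 300 x 300 x 18 mm on the table). Origin: centre of its underside; the flat top is 8 mm above the origin. z up.
- yellow_disc: fixed flat round clay drip disc, 80 mm across and 8 mm thick, its top glazed yellow with a thin buff clay rim, lying on the grey kiln shelf (a fixed slab 300 x 300 x 18 mm on the table). Origin: centre of its underside; the flat top is 8 mm above the origin. z up.
- red_disc: fixed flat round clay drip disc, 80 mm across and 8 mm thick, its top glazed red with a thin buff clay rim, lying on the grey kiln shelf (a fixed slab 300 x 300 x 18 mm on the table). Origin: centre of its underside; the flat top is 8 mm above the origin. z up.
- white_cup: loose white cup, hollow and open at the top, 65 mm tall, 46 mm across at the foot and 54 mm at the rim, already standing on a white disc on the kiln shelf among the other discs. To be left alone. Origin: centre of its underside; z is its axis, up. The discs are about 105 mm or more apart, centre to centre.
There are look-alikes about, which are no part of the job. Leave any pink look-alike of the blue_tumbler alone. What is shaped like the green_vase but pink is not meant.

How it is judged:
At the end, for the whole second after the job is handed in: Each of the four pieces stands upright (within about 4 degrees), at rest, on the top of the disc of its own colour with its axis within 12 mm of the disc's centre; the white cup stands within 15 mm of where it started (horizontal distance between blue_tumbler and blue_disc below 0.012 m and z of blue_tumbler in the frame of blue_disc between 0.005 and 0.011 m and angle between each of blue_tumbler, green_vase, yellow_candlestick, red_bowl's own z axis and vertical below 0.08 rad and linear speed of each of blue_tumbler, green_vase, yellow_candlestick, red_bowl below 0.02 m/s and angular speed of each of blue_tumbler, green_vase, yellow_candlestick, red_bowl below 0.2 rad/s and horizontal distance between green_vase and green_disc below 0.012 m and z of green_vase in the frame of green_disc between 0.005 and 0.011 m and horizontal distance between yellow_candlestick and yellow_disc below 0.012 m and z of yellow_candlestick in the frame of yellow_disc between 0.005 and 0.011 m and horizontal distance between red_bowl and red_disc below 0.012 m and z of red_bowl in the frame of red_disc between 0.005 and 0.011 m and distance of white_cup from where it was at the start of the episode below 0.015 m and angle between white_cup's own z axis and vertical below 0.1 rad); the robot touches nothing.
It fails at once if a glazed piece was tipped over (leaned more than about 35 degrees) (angle between any of blue_tumbler, green_vase, yellow_candlestick, red_bowl's own z axis and vertical above 0.6 rad).
It fails at once if a piece was dropped (in the air, its foot more than 20 mm above the discs' tops, and not held by the fingers) ((height (world z) of blue_tumbler above 0.046 m and contact force between blue_tumbler and the fingers below 0.05 N) or (height (world z) of green_vase above 0.046 m and contact force between green_vase and the fingers below 0.05 N) or (height (world z) of yellow_candlestick above 0.046 m and contact force between yellow_candlestick and the fingers below 0.05 N) or (height (world z) of red_bowl above 0.046 m and contact force between red_bowl and the fingers below 0.05 N)).
It fails at once if the white cup was disturbed (moved more than 15 mm or tipped) (distance of white_cup from where it was at the start of the episode above 0.015 m or angle between white_cup's own z axis and vertical above 0.4 rad).
It also fails if it takes over 109 s, if anything falls off the work surface, if the arm or the gripper's body presses on something with over 40 N, if the wrist force passes 120 N, or if a joint passes its speed limit or range.

## Working session

There is one attempt and no reset: what is moved stays moved. The work goes in short steps, Python scripts to look and compute and a tool call to move; the robot and the scene stay as the last step left them, time stands still between calls to the robot, and variables do not carry over. Pictures are saved under pics/ and viewed, and the job is handed in when it is done.

Besides the shell and the picture viewer there is one more tool, called after "Request:" by a JSON object that holds its "op" and its "data", one argument or row to a line. play_rows: Moves the arm, as the interface text tells. Its arguments: {"type":"object","properties":{"steps":{"type":"array","items":{"type":"object","properties":{"claw":{"type":"number"},"tx":{"type":"number"},"ty":{"type":"number"},"tz":{"type":"number"},"ax":{"type":"number"},"ay":{"type":"number"},"az":{"type":"number"}}}},"grip_force":{"type":"number"}},"required":["steps"]}

```bash
ls; mkdir -p pics
python3 - <<'E'
from plant import ctrl,cams
import cv2
s=ctrl.get_state();print(s)
for n in("top","scene"):
    im,d=cams.read_camera(n);cv2.imwrite(f"pics/{n}0.png",im)
    print(n,cams.camera_model(n))
print(cams.camera_model("wrist"))
E
```

```text
pics
{'time': 0.0, 'qpos': array([ 1.12201971e+00,  2.87189844e-01,  1.57814449e+00, -6.43006879e-06,
        1.27857537e+00, -1.50010524e-01]), 'dq': array([ 0.00070264,  0.00200911,  0.00200183, -0.00031469, -0.00129326,
        0.00029923]), 'joint_efforts': array([-7.38932267e-04, -4.06002867e+01, -2.92613411e+01, -2.08182000e-04,
        5.91886041e-03, -3.87788063e-06]), 'eef_pos': array([0.19838063, 0.64452319, 0.22994864]), 'tcp_rot': array([ 0.70001483, -0.10547616,  0.10499709, -0.69844802]), 'contact_force': array([1.02175296, 0.50719838, 0.01605094]), 'wrist_torque': array([ 0.01948915,  0.02775448, -0.01605878]), 'opening': 1.0028699009683}
top {'intrinsics': array([[603.32412983,   0.        , 307.03029408],
       [  0.        , 603.32412983, 228.22808719],
       [  0.        ,   0.        ,   1.        ]]), 'rvec': array([ 1.97738767, -2.25039923,  0.23110819]), 'tvec': array([0.1095411 , 0.47138323, 1.46558431])}
scene {'intrinsics': array([[541.33727478,   0.        , 316.03586915],
       [  0.        , 541.33727478, 241.99248718],
       [  0.        ,   0.        ,   1.        ]]), 'rvec': array([ 1.47317903,  2.08663169, -0.83272084]), 'tvec': array([ 0.09812267, -0.29002339,  1.81697369])}
{'intrinsics': array([[381.43278023,   0.        , 317.87486444],
       [  0.        , 381.43278023, 236.82287698],
       [  0.        ,   0.        ,   1.        ]]), 'tool_from_camera': array([[-8.09673978e-04,  9.59407726e-01,  2.82021558e-01,
        -7.26671018e-02],
       [-1.01676982e-03, -2.82022294e-01,  9.59407313e-01,
        -1.42374305e-01],
       [ 9.99999155e-01,  4.90056126e-04,  1.20384294e-03,
         5.70479422e-04],
       [ 0.00000000e+00,  0.00000000e+00,  0.00000000e+00,
         1.00000000e+00]])}
```

View pics/top0.png

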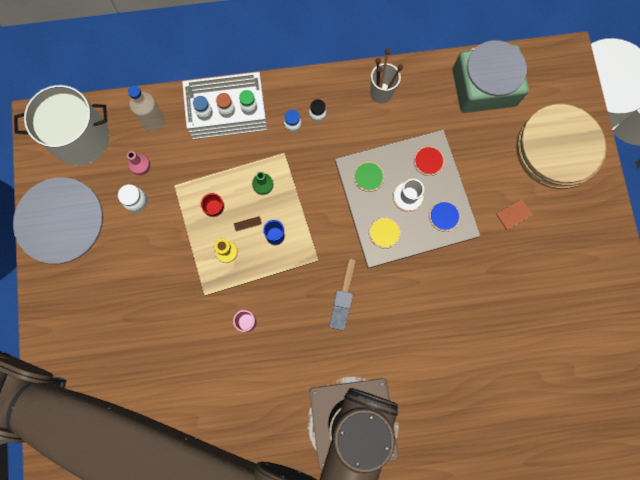

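View pics/scene0.png

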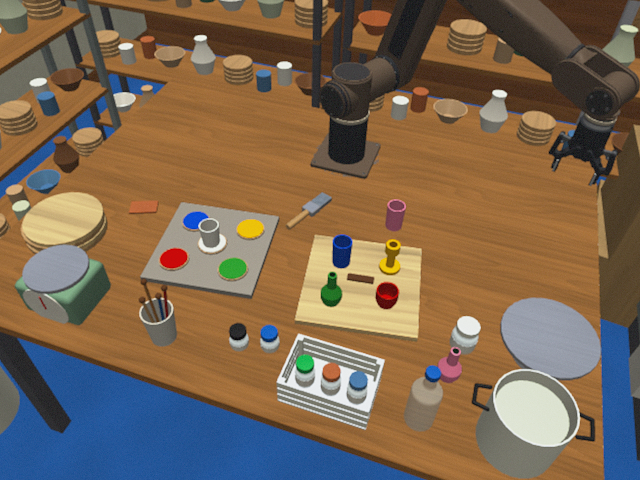

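```bash
cat > h.py <<'E'
from plant import ctrl,cams
import cv2, numpy as np
from scipy.spatial.transform import Rotation as R
def ext(n,s=None):
    m=cams.camera_model(n);K=m["intrinsics"]
    if n=="wrist":
        T=np.eye(4);T[:3,:3]=R.from_quat(s["tcp_rot"]).as_matrix();T[:3,3]=s["eef_pos"]
        T=T@m["tool_from_camera"];return K,T[:3,:3],T[:3,3]
    r=cv2.Rodrigues(m["rvec"])[0];return K,r.T,-r.T@m["tvec"]
def rays(n,uv,s=None):
    K,Rw,c=ext(n,s);uv=np.asarray(uv,float).reshape(-1,2)
    d=np.c_[(uv-[K[0,2],K[1,2]])/[K[0,0],K[1,1]],np.ones(len(uv))]
    return c,d@Rw.T
def onplane(n,uv,z,s=None):
    c,d=rays(n,uv,s);t=(z-c[2])/d[:,2];return c+d*t[:,None]
def cloud(n,im,d,s=None):
    v,u=np.mgrid[:480,:640];c,r=rays(n,np.c_[u.ravel(),v.ravel()],s)
    P=(c+r*d.reshape(-1,1)).reshape(480,640,3);P[d==0]=np.nan;return P
H=dict(red=(0,178,120),yellow=(27,),green=(60,),blue=(118,))
def mask(im,col):
    h,s,v=cv2.split(cv2.cvtColor(im,cv2.COLOR_BGR2HSV));h=h.astype(int)
    lo={'red':0,'yellow':27,'green':60,'blue':119}[col]
    dd=np.abs((h-lo+90)%180-90)
    return ((dd<(8 if col!='yellow' else 5))&(s>(170 if col in('yellow','red') else 110))&(v>40)).astype(np.uint8)
def comps(m,amin=60):
    n,l,st,ce=cv2.connectedComponentsWithStats(m,connectivity=8)
    return [(l==i,st[i],ce[i]) for i in range(1,n) if st[i,4]>amin]
E
cat > m1.py <<'E'
from h import *
for n in("top","scene"):
    im,d=cams.read_camera(n);P=cloud(n,im,d)
    for c in('blue','green','yellow','red'):
        for m,st,ce in comps(mask(im,c)):
            p=P[m];p=p[~np.isnan(p[:,0])];med=np.median(p,0)
            if not(0.2<med[0]<1 and abs(med[1])<.7): continue
            zt=np.percentile(p[:,2],98);q=p[p[:,2]>zt-.008]
            (x,y),r=cv2.minEnclosingCircle(q[:,:2].astype(np.float32))
            pl=onplane(n,[ce],.026)[0]
            print(n,c,st[4],ce.round(1),'med',med.round(4),'ztop',zt.round(4),'topcirc',round(x,4),round(y,4),round(r,4),'cent@26',pl[:2].round(4))
E
python3 m1.py
```

```text
top blue 600 [444.4 215.4] med [ 0.4743 -0.3056  0.0265] ztop 0.0335 topcirc 0.4743 -0.3052 0.0361 cent@26 [ 0.4743 -0.3056]
top blue 390 [273.8 231.4] med [0.486  0.1313 0.0615] ztop 0.1018 topcirc 0.4774 0.1314 0.0263 cent@26 [0.4891 0.1323]
top green 167 [246.4  97.4] med [0.8355 0.1593 0.0804] ztop 0.0876 topcirc 0.8366 0.1602 0.0196 cent@26 [0.861  0.1621]
top green 564 [368.4 175.7] med [ 0.6039 -0.1288  0.0264] ztop 0.0332 topcirc 0.6033 -0.128 0.036 cent@26 [ 0.6039 -0.1283]
top green 314 [262.2 183.5] med [0.6026 0.1447 0.0674] ztop 0.1219 topcirc 0.6103 0.1453 0.0111 cent@26 [0.6186 0.1473]
top yellow 126 [223.2 246.7] med [0.4532 0.2555 0.1067] ztop 0.114 topcirc 0.4518 0.2566 0.0186 cent@26 [0.4663 0.2643]
top red 557 [428.8 160. ] med [ 0.6254 -0.2908  0.0263] ztop 0.0332 topcirc 0.6254 -0.2903 0.0363 cent@26 [ 0.6258 -0.2911]
top red 396 [211.8 204.2] med [0.5778 0.2804 0.0358] ztop 0.0714 topcirc 0.5701 0.2776 0.0289 cent@26 [0.5803 0.2821]
scene blue 124 [341.8 256.3] med [0.5011 0.1408 0.0607] ztop 0.0916 topcirc 0.4981 0.1433 0.0159 cent@26 [0.4677 0.1312]
scene gre
[... 156 characters left out ...]
271 0.1511 0.0644] ztop 0.1199 topcirc 0.618 0.1484 0.0111 cent@26 [0.5934 0.1411]
scene yellow 359 [249.8 228.1] med [ 0.4551 -0.1441  0.0279] ztop 0.0326 topcirc 0.4548 -0.1441 0.0368 cent@26 [ 0.4534 -0.1452]
scene yellow 71 [392.8 245.1] med [0.4636 0.2608 0.1093] ztop 0.1128 topcirc 0.4563 0.2587 0.0192 cent@26 [0.3791 0.2509]
scene yellow 175 [389.  266.4] med [0.4652 0.2619 0.0309] ztop 0.0363 topcirc 0.4585 0.2588 0.0279 cent@26 [0.4592 0.2599]
scene red 422 [173.2 257.9] med [ 0.629  -0.2891  0.0276] ztop 0.033 topcirc 0.6288 -0.288 0.0375 cent@26 [ 0.6279 -0.2902]
scene red 474 [386.6 294.5] med [0.5653 0.279  0.0515] ztop 0.0717 topcirc 0.5765 0.2795 0.0284 cent@26 [0.5544 0.2769]
```

Run:
```python
from h import *
s=ctrl.get_state()
print(R.from_quat(s["tcp_rot"]).as_matrix().round(3))
# sharper: cloud points within 2 top mm slabs + white cup + yellow disc in top
im,d=cams.read_camera("top");P=cloud("top",im,d)
hsv=cv2.cvtColor(im,cv2.COLOR_BGR2HSV)
print(hsv[233,384],hsv[250,228],hsv[195,395],hsv[185,412])
h,sa,v=cv2.split(hsv)
m=((sa<30)&(v>120)&(P[...,0]>.4)&(P[...,0]<.7)&(P[...,1]<-.1)&(P[...,1]>-.35)&(P[...,2]>.022)).astype(np.uint8)
for mm,st,ce in comps(m):
    p=P[mm];print('white',st,ce,np.nanmax(p[:,2]))
    for lo,hi in((.022,.035),(.08,.1)):
        q=p[(p[:,2]>lo)&(p[:,2]<hi)]
        if len(q)>10: print(lo,cv2.minEnclosingCircle(q[:,:2].astype(np.float32)))
b=(abs(h.astype(int)-26)<6)&(sa>170)&(P[...,1]<-.05)&(P[...,1]>-.25)&(P[...,0]<.6)&(P[...,0]>.35)
for mm,st,ce in comps(b.astype(np.uint8)): print('yd',st,ce,onplane("top",[ce],.026))
# rims by plane casting
for c,zt,mn in(('blue',.098,300),('red',.068,300)):
    for mm,st,ce in comps(mask(im,c)):
        if ce[0]<340:
            u=np.argwhere(mm&(P[...,2]>zt-.006))[:,::-1]
            print(c,cv2.minEnclosingCircle(onplane("top",u,zt)[:,:2].astype(np.float32)))
```

```text
[[ 0.956 -0.001  0.294]
 [-0.294 -0.001  0.956]
 [-0.    -1.    -0.002]]
[ 27 169 240] [ 22 183 167] [105   4 244] [ 21  26 127]
white [394 179  31  31 580] [408.9137931  193.85689655] 0.10229682434964693
0.022 ((0.5429723858833313, -0.22902053594589233), 0.04524988681077957)
0.08 ((0.537324845790863, -0.22430501878261566), 0.027814846485853195)
blue ((0.4772489666938782, 0.13021473586559296), 0.026007158681750298)
red ((0.5707264542579651, 0.2759407162666321), 0.028482235968112946)
```

Request:
{"op": "play_rows", "data": {
  "steps": [
    {"tx": 4, "tz": -2, "ay": -7, "claw": 8.5},
    {"tx": 8, "tz": -4, "ay": -14},
    {"tx": 11, "tz": -6, "ay": -17.1},
    {"tx": 14.5, "tz": -8, "ay": -17.1},
    {"tx": 18, "tz": -10, "ay": -17.1},
    {"tx": 21.5, "tz": -12, "ay": -17.1},
    {"tx": 25, "tz": -13.5, "ay": -17.1},
    {"tx": 28.5, "tz": -15, "ay": -17.1},
    {"tx": 32, "tz": -16.5, "ay": -17.1},
    {"tx": 35.5, "tz": -18, "ay": -17.1},
    {"tx": 39, "tz": -19.5, "ay": -17.1},
    {"tx": 40, "tz": -20, "ay": -17.1}
  ]
}}

```text
invalid input at $.steps[0]: expected keys claw, tx, ty, tz, ax, ay, az
```

Request:
{"op": "play_rows", "data": {
  "steps": [
    {"tx": 13.3, "ty": 0, "tz": -6.7, "ax": 0, "ay": -17.1, "az": 0, "claw": 8.5},
    {"tx": 13.3, "ty": 0, "tz": -6.7, "ax": 0, "ay": -17.1, "az": 0, "claw": 8.5},
    {"tx": 13.3, "ty": 0, "tz": -6.7, "ax": 0, "ay": -17.1, "az": 0, "claw": 8.5},
    {"tx": 13.3, "ty": 0, "tz": -6.7, "ax": 0, "ay": -17.1, "az": 0, "claw": 8.5},
    {"tx": 40, "ty": 0, "tz": -20, "ax": 0, "ay": -17.1, "az": 0, "claw": 8.5},
    {"tx": 40, "ty": 0, "tz": -20, "ax": 0, "ay": -17.1, "az": 0, "claw": 8.5},
    {"tx": 40, "ty": 0, "tz": -20, "ax": 0, "ay": -17.1, "az": 0, "claw": 8.5},
    {"tx": 40, "ty": 0, "tz": -20, "ax": 0, "ay": -17.1, "az": 0, "claw": 8.5},
    {"tx": 40, "ty": 0, "tz": -20, "ax": 0, "ay": -17.1, "az": 0, "claw": 8.5},
    {"tx": 40, "ty": 0, "tz": -20, "ax": 0, "ay": -17.1, "az": 0, "claw": 8.5},
    {"tx": 40, "ty": 0, "tz": -20, "ax": 0, "ay": -17.1, "az": 0, "claw": 8.5},
    {"tx": 40, "ty": 0, "tz": -20, "ax": 0, "ay": -17.1, "az": 0, "claw": 8.5}
  ]
}}

```text
time: 1.25
eef_pos: [0.5262, 0.3316, 0.2313]
tcp_rot: [0.708, -0.001, 0.003, -0.706]
contact_force: [-0.7, 0.2, 0.4]
opening: 0.996
```

Run:
```python
from h import *
s=ctrl.get_state();print(s['qpos'].round(3),R.from_quat(s["tcp_rot"]).as_matrix().round(3))
```

```text
[ 0.4    0.171  1.714 -0.003  1.256 -1.164] [[ 1.     0.002  0.006]
 [-0.006 -0.002  1.   ]
 [ 0.002 -1.    -0.002]]
```

Request:
{"op": "play_rows", "data": {
  "steps": [
    {"tx": -2, "ty": -4, "tz": -13, "ax": 0, "ay": 0, "az": 0, "claw": 8.5},
    {"tx": -2, "ty": -4, "tz": -13, "ax": 0, "ay": 0, "az": 0, "claw": 8.5},
    {"tx": -2, "ty": -4, "tz": -13, "ax": 0, "ay": 0, "az": 0, "claw": 8.5},
    {"tx": -2, "ty": -4, "tz": -13, "ax": 0, "ay": 0, "az": 0, "claw": 8.5},
    {"tx": -2, "ty": -4, "tz": -13, "ax": 0, "ay": 0, "az": 0, "claw": 8.5},
    {"tx": -2, "ty": -4, "tz": -13, "ax": 0, "ay": 0, "az": 0, "claw": 8.5}
  ]
}}

```text
time: 1.75
eef_pos: [0.502, 0.2064, 0.2716]
tcp_rot: [-0.707, 0.0, -0.001, 0.707]
contact_force: [-0.0, -0.4, 1.0]
opening: 0.995
```

```bash
cat > w.py <<'E'
from h import *
import sys
s=ctrl.get_state();im,d=cams.read_camera("wrist");cv2.imwrite(f"pics/{sys.argv[1]}.png",im)
print(s['time'],s['eef_pos'].round(4))
P=cloud("wrist",im,d,s)
for c in('blue','green','yellow','red'):
    for m,st,ce in comps(mask(im,c),200):
        p=P[m];p=p[~np.isnan(p[:,0])];zt=np.percentile(p[:,2],98);q=p[p[:,2]>zt-.006]
        (x,y),r=cv2.minEnclosingCircle(q[:,:2].astype(np.float32))
        print(c,st,ce.round(),'zt',zt.round(4),'circ',round(x,4),round(y,4),round(r,4))
E
python3 w.py w0
```

```text
1.75 [0.502  0.2064 0.2716]
blue [ 198  153   69   64 3325] [232. 183.] zt 0.0985 circ 0.4788 0.1332 0.0256
green [   0  260   50   59 2419] [ 22. 290.] zt 0.027 circ 0.6053 -0.1255 0.0368
green [ 237  279   50   72 2290] [260. 309.] zt 0.1183 circ 0.6119 0.1483 0.0106
yellow [344 131  63  49 943] [379. 161.] zt 0.109 circ 0.4537 0.2593 0.0186
red [ 362  243   57   59 2640] [389. 272.] zt 0.0686 circ 0.5718 0.279 0.0279
```

View pics/w0.png

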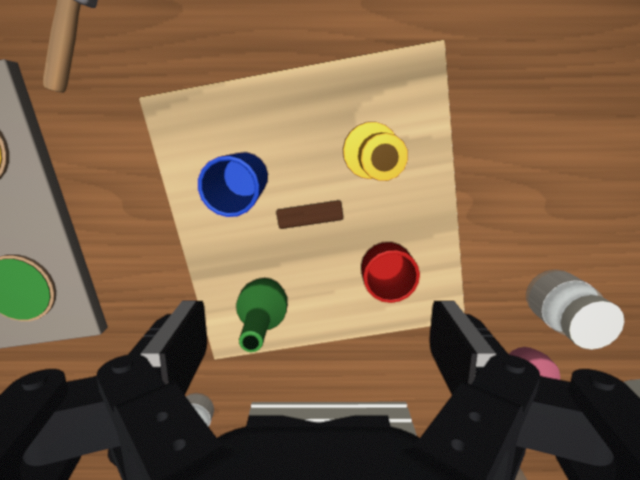

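Request:
{"op": "play_rows", "data": {
  "steps": [
    {"tx": -2.3, "ty": 0, "tz": -7.3, "ax": 0, "ay": 0, "az": 0, "claw": 8.5},
    {"tx": -2.3, "ty": 4, "tz": -7.3, "ax": 0, "ay": 0, "az": 0, "claw": 8.5},
    {"tx": -2.3, "ty": 8, "tz": -7.3, "ax": 0, "ay": 0, "az": 0, "claw": 8.5},
    {"tx": -2.3, "ty": 12, "tz": -7.3, "ax": 0, "ay": 0, "az": 0, "claw": 8.5},
    {"tx": -2.3, "ty": 12, "tz": -7.3, "ax": 0, "ay": 0, "az": 0, "claw": 8.5},
    {"tx": -2.3, "ty": 12, "tz": -7.3, "ax": 0, "ay": 0, "az": 0, "claw": 8.5},
    {"tx": -2.3, "ty": 12, "tz": -7.3, "ax": 0, "ay": 0, "az": 0, "claw": 8.5}
  ]
}}

```text
time: 2.38
eef_pos: [0.4798, 0.1343, 0.1523]
tcp_rot: [-0.707, -0.001, 0.0, 0.707]
contact_force: [-0.6, -0.6, 0.8]
opening: 0.995
```

```bash
python3 w.py w1
```

```text
2.3833 [0.4798 0.1343 0.1523]
blue [ 267  195   92  108 7409] [313. 252.] zt 0.0985 circ 0.4788 0.1325 0.0261
green [   0  336   42   59 1414] [ 15. 363.] zt 0.2174 circ 0.4674 0.0628 0.0028
green [ 301  359   67   64 3338] [333. 392.] zt 0.078 circ 0.5385 0.1386 0.0708
yellow [ 458  157   70   69 2096] [484. 183.] zt 0.0313 circ 0.4525 0.2585 0.0259
yellow [530 188  33  39 409] [543. 205.] zt 0.109 circ 0.447 0.2496 0.0114
red [ 481  315   84   66 2627] [527. 344.] zt 0.0693 circ 0.5214 0.2462 0.0813
```

View pics/w1.png

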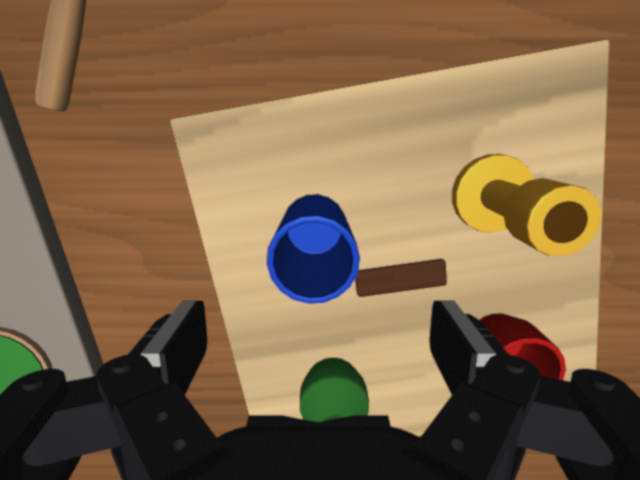

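Request:
{"op": "play_rows", "data": {
  "grip_force": 40,
  "steps": [
    {"tx": -0.1, "ty": 4, "tz": -0.15, "ax": 0, "ay": 0, "az": 0, "claw": 8.5},
    {"tx": -0.1, "ty": 7.5, "tz": -0.15, "ax": 0, "ay": 0, "az": 0, "claw": 8.5},
    {"tx": -0.1, "ty": 10.2, "tz": -0.15, "ax": 0, "ay": 0, "az": 0, "claw": 8.5},
    {"tx": -0.1, "ty": 10.2, "tz": -0.15, "ax": 0, "ay": 0, "az": 0, "claw": 8.5},
    {"tx": -0.1, "ty": 10.2, "tz": -0.15, "ax": 0, "ay": 0, "az": 0, "claw": 8.5},
    {"tx": -0.1, "ty": 10.2, "tz": -0.15, "ax": 0, "ay": 0, "az": 0, "claw": 4},
    {"tx": -0.1, "ty": 10.2, "tz": -0.15, "ax": 0, "ay": 0, "az": 0, "claw": 4},
    {"tx": -0.1, "ty": 10.2, "tz": -0.15, "ax": 0, "ay": 0, "az": 0, "claw": 4},
    {"tx": -0.1, "ty": 10.2, "tz": -0.15, "ax": 0, "ay": 0, "az": 0, "claw": 4},
    {"tx": -0.1, "ty": 10.2, "tz": -0.15, "ax": 0, "ay": 0, "az": 0, "claw": 4},
    {"tx": -0.1, "ty": 10.2, "tz": -0.15, "ax": 0, "ay": 0, "az": 0, "claw": 4}
  ]
}}

```text
time: 3.35
eef_pos: [0.4804, 0.1319, 0.0524]
tcp_rot: [-0.707, -0.002, -0.002, 0.707]
contact_force: [-0.3, -0.3, 6.6]
opening: 0.592
```

Request:
{"op": "play_rows", "data": {
  "steps": [
    {"tx": 0, "ty": -2, "tz": 0, "ax": 0, "ay": 0, "az": 0, "claw": 4},
    {"tx": 0, "ty": -6, "tz": 0, "ax": 0, "ay": 0, "az": 0, "claw": 4},
    {"tx": 0, "ty": -10, "tz": 0, "ax": 0, "ay": 0, "az": 0, "claw": 4},
    {"tx": 0, "ty": -14, "tz": 0, "ax": 0, "ay": 0, "az": 0, "claw": 4},
    {"tx": 0, "ty": -16, "tz": -3, "ax": 0, "ay": 0, "az": 0, "claw": 4},
    {"tx": 0, "ty": -16, "tz": -7, "ax": 0, "ay": 0, "az": 0, "claw": 4},
    {"tx": 0, "ty": -16, "tz": -11, "ax": 0, "ay": 0, "az": 0, "claw": 4},
    {"tx": 0, "ty": -16, "tz": -15, "ax": 0, "ay": 0, "az": 0, "claw": 4},
    {"tx": 0, "ty": -16, "tz": -19, "ax": 0, "ay": 0, "az": 0, "claw": 4},
    {"tx": 0, "ty": -16, "tz": -23, "ax": 0, "ay": 0, "az": 0, "claw": 4},
    {"tx": 0, "ty": -16, "tz": -26, "ax": 0, "ay": 0, "az": 0, "claw": 4},
    {"tx": 0, "ty": -16, "tz": -27, "ax": 0, "ay": 0, "az": 0, "claw": 4}
  ]
}}

```text
time: 4.35
eef_pos: [0.4778, -0.1422, 0.2106]
tcp_rot: [0.708, -0.001, 0.002, -0.706]
contact_force: [-0.2, 0.8, -2.2]
opening: 0.592
```

Request:
{"op": "play_rows", "data": {
  "steps": [
    {"tx": 0, "ty": 0, "tz": -3, "ax": 0, "ay": 0, "az": 0, "claw": 4},
    {"tx": 0, "ty": 0, "tz": -6, "ax": 0, "ay": 0, "az": 0, "claw": 4},
    {"tx": 0, "ty": 0, "tz": -8, "ax": 0, "ay": 0, "az": 0, "claw": 4},
    {"tx": 0, "ty": 0, "tz": -8, "ax": 0, "ay": 0, "az": 0, "claw": 4},
    {"tx": 0, "ty": 0, "tz": -8, "ax": 0, "ay": 0, "az": 0, "claw": 4},
    {"tx": 0, "ty": 0, "tz": -8, "ax": 0, "ay": 0, "az": 0, "claw": 4}
  ]
}}

```text
time: 4.85
eef_pos: [0.4778, -0.2173, 0.2095]
tcp_rot: [-0.707, -0.0, -0.0, 0.707]
contact_force: [-0.4, -0.4, -1.5]
opening: 0.594
```

```bash
python3 w.py w2
```

```text
4.85 [ 0.4778 -0.2173  0.2095]
blue [ 176  166   83   81 5293] [217. 206.] zt 0.0271 circ 0.4748 -0.3037 0.0365
blue [  232   230   174   193 24684] [318. 337.] zt 0.2557 circ 0.4765 -0.2162 0.0267
green [422 307  25  32 340] [436. 322.] zt 0.2526 circ 0.465 -0.18 0.0013
yellow [387 173  56  48 694] [419. 204.] zt 0.0274 circ 0.4648 -0.1328 0.0297
```

View pics/w2.png

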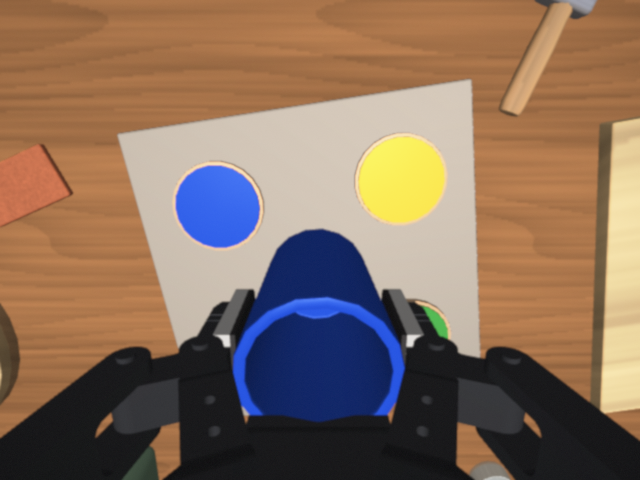

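Request:
{"op": "play_rows", "data": {
  "steps": [
    {"tx": -0.2, "ty": 0, "tz": -4, "ax": 0, "ay": 0, "az": 0, "claw": 4},
    {"tx": -0.2, "ty": 0, "tz": -7, "ax": 0, "ay": 0, "az": 0, "claw": 4},
    {"tx": -0.2, "ty": 2, "tz": -8.7, "ax": 0, "ay": 0, "az": 0, "claw": 4},
    {"tx": -0.2, "ty": 5, "tz": -8.7, "ax": 0, "ay": 0, "az": 0, "claw": 4},
    {"tx": -0.2, "ty": 9, "tz": -8.7, "ax": 0, "ay": 0, "az": 0, "claw": 4},
    {"tx": -0.2, "ty": 12, "tz": -8.7, "ax": 0, "ay": 0, "az": 0, "claw": 4},
    {"tx": -0.2, "ty": 13.5, "tz": -8.7, "ax": 0, "ay": 0, "az": 0, "claw": 4},
    {"tx": -0.2, "ty": 13.5, "tz": -8.7, "ax": 0, "ay": 0, "az": 0, "claw": 4},
    {"tx": -0.2, "ty": 13.5, "tz": -8.7, "ax": 0, "ay": 0, "az": 0, "claw": 4},
    {"tx": -0.2, "ty": 13.5, "tz": -8.7, "ax": 0, "ay": 0, "az": 0, "claw": 4},
    {"tx": -0.2, "ty": 13.5, "tz": -8.7, "ax": 0, "ay": 0, "az": 0, "claw": 4}
  ]
}}

```text
time: 5.82
eef_pos: [0.4774, -0.306, 0.0769]
tcp_rot: [0.708, 0.001, 0.001, -0.706]
contact_force: [0.2, 0.7, -0.9]
opening: 0.592
```

Request:
{"op": "play_rows", "data": {
  "steps": [
    {"tx": -0.1, "ty": 0.8, "tz": 0.1, "ax": 0, "ay": 0, "az": 0, "claw": 4},
    {"tx": -0.1, "ty": 1.2, "tz": 0.1, "ax": 0, "ay": 0, "az": 0, "claw": 4},
    {"tx": -0.1, "ty": 1.5, "tz": 0.1, "ax": 0, "ay": 0, "az": 0, "claw": 4},
    {"tx": -0.1, "ty": 1.6, "tz": 0.1, "ax": 0, "ay": 0, "az": 0, "claw": 4},
    {"tx": -0.1, "ty": 1.6, "tz": 0.1, "ax": 0, "ay": 0, "az": 0, "claw": 4},
    {"tx": -0.1, "ty": 1.6, "tz": 0.1, "ax": 0, "ay": 0, "az": 0, "claw": 4}
  ]
}}

```text
time: 6.32
eef_pos: [0.475, -0.3044, 0.0605]
tcp_rot: [-0.707, 0.0, 0.0, 0.707]
contact_force: [-3.8, 3.1, 9.2]
opening: 0.59
```

Request:
{"op": "play_rows", "data": {
  "steps": [
    {"tx": 0, "ty": 0, "tz": 0, "ax": 0, "ay": 0, "az": 0, "claw": 5.6},
    {"tx": 0, "ty": 0, "tz": 0, "ax": 0, "ay": 0, "az": 0, "claw": 6.5},
    {"tx": 0, "ty": 0, "tz": 0, "ax": 0, "ay": 0, "az": 0, "claw": 7.8},
    {"tx": 0, "ty": 0, "tz": 0, "ax": 0, "ay": 0, "az": 0, "claw": 7.8},
    {"tx": 0, "ty": -2, "tz": 0, "ax": 0, "ay": 0, "az": 0, "claw": 7.8},
    {"tx": 0, "ty": -6, "tz": 0, "ax": 0, "ay": 0, "az": 0, "claw": 7.8},
    {"tx": 0, "ty": -10, "tz": 0, "ax": 0, "ay": 0, "az": 0, "claw": 7.8},
    {"tx": 0, "ty": -14, "tz": 0, "ax": 0, "ay": 0, "az": 0, "claw": 7.8},
    {"tx": 2, "ty": -18, "tz": 3, "ax": 0, "ay": 0, "az": 0, "claw": 7.8},
    {"tx": 4, "ty": -20, "tz": 6, "ax": 0, "ay": 0, "az": 0, "claw": 7.8},
    {"tx": 4, "ty": -20, "tz": 6, "ax": 0, "ay": 0, "az": 0, "claw": 7.8},
    {"tx": 4, "ty": -20, "tz": 6, "ax": 0, "ay": 0, "az": 0, "claw": 7.8}
  ]
}}

```text
time: 7.32
eef_pos: [0.5169, -0.2433, 0.2613]
tcp_rot: [0.708, 0.003, 0.001, -0.706]
contact_force: [-0.3, -0.1, 0.2]
opening: 0.915
```

```bash
python3 w.py w3
```

```text
7.3167 [ 0.5169 -0.2433  0.2613]
blue [ 207  118   86   78 5202] [250. 157.] zt 0.1064 circ 0.4737 -0.3037 0.0259
green [ 393  248   67   62 3015] [425. 277.] zt 0.0276 circ 0.5657 -0.1515 0.0801
yellow [ 389   96   70   73 2773] [430. 138.] zt 0.0275 circ 0.4516 -0.1444 0.0356
red [ 242  267   66   61 3149] [275. 297.] zt 0.0273 circ 0.6261 -0.2892 0.0365
```

View pics/w3.png

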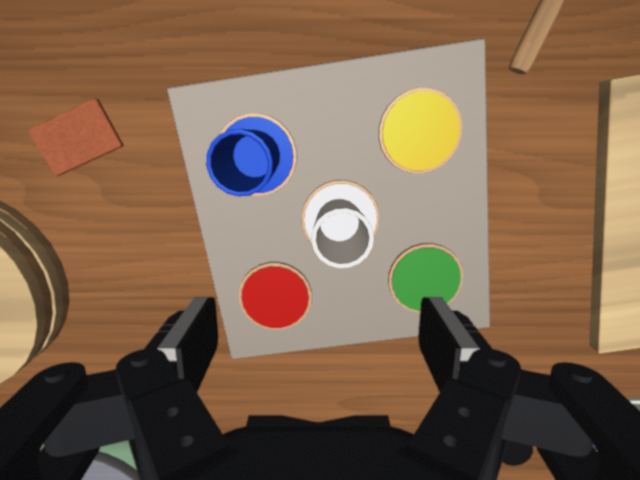

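Run:
```python
from h import *
s=dict(eef_pos=np.array([.5169,-.2433,.2613]),tcp_rot=ctrl.get_state()['tcp_rot'])
im=cv2.imread('pics/w3.png')
for c in('yellow','red','green'):
    for m,st,ce in comps(mask(im,c),1500):
        k=np.argwhere(m)[:,::-1];p=onplane("wrist",k,.026,s)[:,:2].astype(np.float32)
        print(c,cv2.minEnclosingCircle(p),onplane("wrist",[ce],.026,s)[0][:2].round(4),st)
m=((cv2.cvtColor(im,cv2.COLOR_BGR2HSV)[:,:,0]>20)&(cv2.cvtColor(im,cv2.COLOR_BGR2HSV)[:,:,0]<34)&(cv2.cvtColor(im,cv2.COLOR_BGR2HSV)[:,:,1]>130)).astype(np.uint8)
m[:80]=0;m[180:]=0;m[:,:370]=0;m[:,480:]=0
for m,st,ce in comps(m,500):
    p=onplane("wrist",np.argwhere(m)[:,::-1],.026,s)[:,:2].astype(np.float32);print('y',cv2.minEnclosingCircle(p),st,onplane("wrist",[ce],.026,s)[0][:2])
```

```text
yellow ((0.45085716247558594, -0.14398176968097687), 0.035476695746183395) [ 0.4568 -0.1354] [ 389   96   70   73 2773]
red ((0.6244714260101318, -0.28886285424232483), 0.036072298884391785) [ 0.6236 -0.2889] [ 242  267   66   61 3149]
green ((0.6029677391052246, -0.12699177861213684), 0.03586232289671898) [ 0.5998 -0.1277] [ 393  248   67   62 3015]
y ((0.4505041241645813, -0.14439530670642853), 0.03682500496506691) [ 383   91   77   79 4790] [ 0.44952965 -0.14438103]
```

Request:
{"op": "play_rows", "data": {
  "steps": [
    {"tx": 9.5, "ty": 0, "tz": 39.2, "ax": 0, "ay": 0, "az": 0, "claw": 7},
    {"tx": 9.5, "ty": 0, "tz": 39.2, "ax": 0, "ay": 0, "az": 0, "claw": 7},
    {"tx": 9.5, "ty": 0, "tz": 39.2, "ax": 0, "ay": 0, "az": 0, "claw": 7},
    {"tx": 9.5, "ty": 0, "tz": 39.2, "ax": 0, "ay": 0, "az": 0, "claw": 7},
    {"tx": 9.5, "ty": 0, "tz": 39.2, "ax": 0, "ay": 0, "az": 0, "claw": 7},
    {"tx": 9.5, "ty": 0, "tz": 39.2, "ax": 0, "ay": 0, "az": 0, "claw": 7},
    {"tx": 9.5, "ty": 0, "tz": 39.2, "ax": 0, "ay": 0, "az": 0, "claw": 7},
    {"tx": 9.5, "ty": 0, "tz": 39.2, "ax": 0, "ay": 0, "az": 0, "claw": 7},
    {"tx": 9.5, "ty": 2, "tz": 39.2, "ax": 0, "ay": 0, "az": 0, "claw": 7},
    {"tx": 9.5, "ty": 5, "tz": 39.2, "ax": 0, "ay": 0, "az": 0, "claw": 7},
    {"tx": 9.5, "ty": 5, "tz": 39.2, "ax": 0, "ay": 0, "az": 0, "claw": 7},
    {"tx": 9.5, "ty": 5, "tz": 39.2, "ax": 0, "ay": 0, "az": 0, "claw": 7}
  ]
}}

```text
time: 8.37
eef_pos: [0.607, 0.1478, 0.2015]
tcp_rot: [0.708, -0.004, -0.005, -0.707]
contact_force: [-0.3, -0.7, -0.5]
opening: 0.822
```

Request:
{"op": "play_rows", "data": {
  "steps": [
    {"tx": 0, "ty": 2, "tz": 0, "ax": 0, "ay": 0, "az": 0, "claw": 7},
    {"tx": 0, "ty": 3, "tz": 0, "ax": 0, "ay": 0, "az": 0, "claw": 7},
    {"tx": 0, "ty": 3, "tz": 0, "ax": 0, "ay": 0, "az": 0, "claw": 7},
    {"tx": 0, "ty": 3, "tz": 0, "ax": 0, "ay": 0, "az": 0, "claw": 7}
  ]
}}

```text
time: 8.7
eef_pos: [0.6096, 0.146, 0.1777]
tcp_rot: [0.707, -0.001, 0.0, -0.707]
contact_force: [-0.6, 0.5, -0.0]
opening: 0.821
```

```bash
python3 w.py w4; python3 -c "
from h import *
print(R.from_quat(ctrl.get_state()['tcp_rot']).as_matrix().round(4))"
```

```text
8.7 [0.6096 0.146  0.1777]
green [  0 185  20  69 976] [  8. 221.] zt 0.027 circ 0.6093 -0.1055 0.0286
green [ 284  195   71   86 3957] [319. 232.] zt 0.1184 circ 0.6123 0.1477 0.011
yellow [ 445    0   78   40 1612] [487.  21.] zt 0.0313 circ 0.4584 0.259 0.026
red [ 462  138   98   83 6422] [511. 177.] zt 0.0687 circ 0.5723 0.2791 0.0283
[[ 1.e+00  3.e-04  2.e-03]
 [-2.e-03 -2.e-04  1.e+00]
 [ 3.e-04 -1.e+00 -2.e-04]]
```

View pics/w4.png

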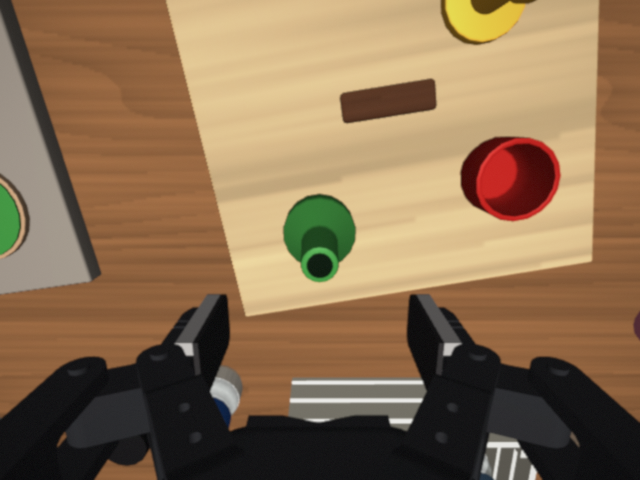

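Request:
{"op": "play_rows", "data": {
  "steps": [
    {"tx": 0.3, "ty": 3, "tz": 0.2, "ax": 0, "ay": 0, "az": 0, "claw": 7},
    {"tx": 0.3, "ty": 7, "tz": 0.2, "ax": 0, "ay": 0, "az": 0, "claw": 7},
    {"tx": 0.3, "ty": 9.6, "tz": 0.2, "ax": 0, "ay": 0, "az": 0, "claw": 7},
    {"tx": 0.3, "ty": 9.6, "tz": 0.2, "ax": 0, "ay": 0, "az": 0, "claw": 6},
    {"tx": 0.3, "ty": 9.6, "tz": 0.2, "ax": 0, "ay": 0, "az": 0, "claw": 4},
    {"tx": 0.3, "ty": 9.6, "tz": 0.2, "ax": 0, "ay": 0, "az": 0, "claw": 1.2},
    {"tx": 0.3, "ty": 9.6, "tz": 0.2, "ax": 0, "ay": 0, "az": 0, "claw": 1.2},
    {"tx": 0.3, "ty": 9.6, "tz": 0.2, "ax": 0, "ay": 0, "az": 0, "claw": 1.2},
    {"tx": 0.3, "ty": 9.6, "tz": 0.2, "ax": 0, "ay": 0, "az": 0, "claw": 1.2},
    {"tx": 0.3, "ty": 9.6, "tz": 0.2, "ax": 0, "ay": 0, "az": 0, "claw": 1.2},
    {"tx": 0.3, "ty": 9.6, "tz": 0.2, "ax": 0, "ay": 0, "az": 0, "claw": 1.2},
    {"tx": 0.3, "ty": 9.6, "tz": 0.2, "ax": 0, "ay": 0, "az": 0, "claw": 1.2}
  ]
}}

```text
time: 9.75
eef_pos: [0.6154, 0.1497, 0.0859]
tcp_rot: [-0.707, -0.002, -0.002, 0.707]
contact_force: [-0.1, -0.9, 7.1]
opening: 0.261
```

Request:
{"op": "play_rows", "data": {
  "steps": [
    {"tx": 0, "ty": -2, "tz": 0, "ax": 0, "ay": 0, "az": 0, "claw": 1.2},
    {"tx": 0, "ty": -6, "tz": 0, "ax": 0, "ay": 0, "az": 0, "claw": 1.2},
    {"tx": 0, "ty": -10, "tz": 0, "ax": 0, "ay": 0, "az": 0, "claw": 1.2},
    {"tx": 0, "ty": -12, "tz": -3, "ax": 0, "ay": 0, "az": 0, "claw": 1.2},
    {"tx": 0, "ty": -12, "tz": -7, "ax": 0, "ay": 0, "az": 0, "claw": 1.2},
    {"tx": 0, "ty": -12, "tz": -11, "ax": 0, "ay": 0, "az": 0, "claw": 1.2},
    {"tx": 0, "ty": -12, "tz": -14, "ax": 0, "ay": 0, "az": 0, "claw": 1.2},
    {"tx": 0, "ty": -12, "tz": -17, "ax": 0, "ay": 0, "az": 0, "claw": 1.2},
    {"tx": 0, "ty": -12, "tz": -18, "ax": 0, "ay": 0, "az": 0, "claw": 1.2},
    {"tx": 0, "ty": -12, "tz": -18, "ax": 0, "ay": 0, "az": 0, "claw": 1.2},
    {"tx": 0, "ty": -12, "tz": -18, "ax": 0, "ay": 0, "az": 0, "claw": 1.2},
    {"tx": 0, "ty": -12, "tz": -18, "ax": 0, "ay": 0, "az": 0, "claw": 1.2}
  ]
}}

```text
time: 10.75
eef_pos: [0.6128, -0.029, 0.2023]
tcp_rot: [-0.707, -0.0, 0.0, 0.707]
contact_force: [0.5, -0.6, -1.0]
opening: 0.256
```

```bash
python3 w.py w5; python3 -c "
from h import *
print(R.from_quat(ctrl.get_state()['tcp_rot']).as_matrix().round(4))"
```

```text
10.75 [ 0.6128 -0.029   0.2023]
green [ 159  161   85   83 5519] [201. 202.] zt 0.0271 circ 0.6045 -0.1267 0.0363
green [  263   214   106   160 10007] [316. 279.] zt 0.235 circ 0.6113 -0.0275 0.0122
yellow [ 111    0   68   53 2134] [143.  21.] zt 0.0271 circ 0.4695 -0.1576 0.0283
red [   0  187   59   80 3914] [ 26. 228.] zt 0.0269 circ 0.6266 -0.2885 0.0368
[[ 1.0e+00 -2.0e-04 -1.2e-03]
 [ 1.2e-03  6.0e-04  1.0e+00]
 [-2.0e-04 -1.0e+00  6.0e-04]]
```

View pics/w5.png

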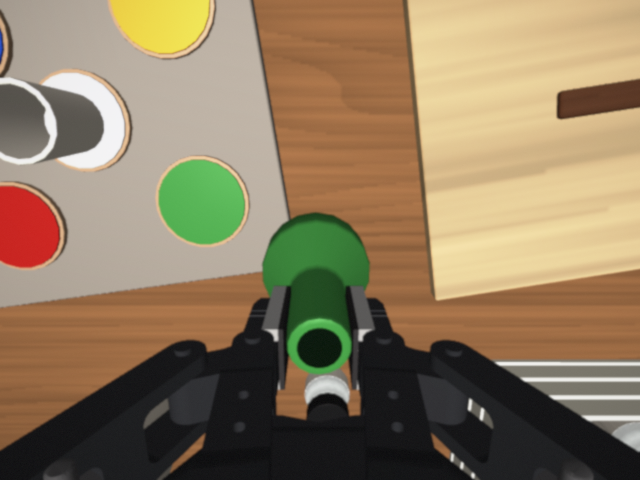

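Request:
{"op": "play_rows", "data": {
  "steps": [
    {"tx": -0.7, "ty": 0, "tz": -4, "ax": 0, "ay": 0, "az": 0, "claw": 1.2},
    {"tx": -0.7, "ty": 0, "tz": -8, "ax": 0, "ay": 0, "az": 0, "claw": 1.2},
    {"tx": -0.7, "ty": 2, "tz": -9.9, "ax": 0, "ay": 0, "az": 0, "claw": 1.2},
    {"tx": -0.7, "ty": 5, "tz": -9.9, "ax": 0, "ay": 0, "az": 0, "claw": 1.2},
    {"tx": -0.7, "ty": 8, "tz": -9.9, "ax": 0, "ay": 0, "az": 0, "claw": 1.2},
    {"tx": -0.7, "ty": 9.3, "tz": -9.9, "ax": 0, "ay": 0, "az": 0, "claw": 1.2},
    {"tx": -0.7, "ty": 9.3, "tz": -9.9, "ax": 0, "ay": 0, "az": 0, "claw": 1.2},
    {"tx": -0.7, "ty": 9.3, "tz": -9.9, "ax": 0, "ay": 0, "az": 0, "claw": 1.2},
    {"tx": -0.7, "ty": 9.3, "tz": -9.9, "ax": 0, "ay": 0, "az": 0, "claw": 1.2}
  ]
}}

```text
time: 11.55
eef_pos: [0.6074, -0.1289, 0.1115]
tcp_rot: [0.708, 0.002, 0.001, -0.707]
contact_force: [0.5, -0.5, -1.6]
opening: 0.261
```

Request:
{"op": "play_rows", "data": {
  "steps": [
    {"tx": -0.1, "ty": 0.8, "tz": 0, "ax": 0, "ay": 0, "az": 0, "claw": 1.2},
    {"tx": -0.1, "ty": 1.3, "tz": 0, "ax": 0, "ay": 0, "az": 0, "claw": 1.2},
    {"tx": -0.1, "ty": 1.6, "tz": 0, "ax": 0, "ay": 0, "az": 0, "claw": 1.2},
    {"tx": -0.1, "ty": 1.7, "tz": 0, "ax": 0, "ay": 0, "az": 0, "claw": 1.2},
    {"tx": -0.1, "ty": 1.7, "tz": 0, "ax": 0, "ay": 0, "az": 0, "claw": 1.2},
    {"tx": -0.1, "ty": 1.7, "tz": 0, "ax": 0, "ay": 0, "az": 0, "claw": 1.2}
  ]
}}

```text
time: 12.05
eef_pos: [0.6056, -0.1297, 0.0938]
tcp_rot: [0.707, 0.0, 0.001, -0.707]
contact_force: [-1.8, 0.1, 5.1]
opening: 0.258
```

Contact (about 5 N). Release and rise.

Request:
{"op": "play_rows", "data": {
  "steps": [
    {"tx": 0, "ty": 0, "tz": 0, "ax": 0, "ay": 0, "az": 0, "claw": 2.8},
    {"tx": 0, "ty": 0, "tz": 0, "ax": 0, "ay": 0, "az": 0, "claw": 4},
    {"tx": 0, "ty": 0, "tz": 0, "ax": 0, "ay": 0, "az": 0, "claw": 6},
    {"tx": 0, "ty": 0, "tz": 0, "ax": 0, "ay": 0, "az": 0, "claw": 6},
    {"tx": 0, "ty": -3, "tz": 0, "ax": 0, "ay": 0, "az": 0, "claw": 6},
    {"tx": 0, "ty": -7, "tz": 0, "ax": 0, "ay": 0, "az": 0, "claw": 6},
    {"tx": 0, "ty": -11, "tz": 0, "ax": 0, "ay": 0, "az": 0, "claw": 7},
    {"tx": 0, "ty": -14, "tz": 3, "ax": 0, "ay": 0, "az": 0, "claw": 7},
    {"tx": 0, "ty": -14, "tz": 6, "ax": 0, "ay": 0, "az": 0, "claw": 7},
    {"tx": 0, "ty": -14, "tz": 8, "ax": 0, "ay": 0, "az": 0, "claw": 7},
    {"tx": 0, "ty": -14, "tz": 8, "ax": 0, "ay": 0, "az": 0, "claw": 7},
    {"tx": 0, "ty": -14, "tz": 8, "ax": 0, "ay": 0, "az": 0, "claw": 7}
  ]
}}

```text
time: 13.05
eef_pos: [0.6047, -0.0485, 0.232]
tcp_rot: [0.707, 0.0, -0.001, -0.707]
contact_force: [0.8, 0.2, -0.2]
opening: 0.816
```

```bash
python3 w.py w6
```

```text
13.05 [ 0.6047 -0.0485  0.232 ]
blue [   0    4   57   95 4307] [24. 54.] zt 0.0651 circ 0.4787 -0.2865 0.017
green [ 182  167   90   80 5041] [229. 206.] zt 0.1261 circ 0.6022 -0.1297 0.011
green [508 438  29  34 465] [520. 457.] zt 0.2974 circ 0.6155 0.0072 0.0014
yellow [ 156    0   31   61 1199] [170.  24.] zt 0.0271 circ 0.4571 -0.1647 0.0236
red [  24  190   78   74 4451] [ 62. 226.] zt 0.027 circ 0.6265 -0.289 0.0371
```

View pics/w6.png

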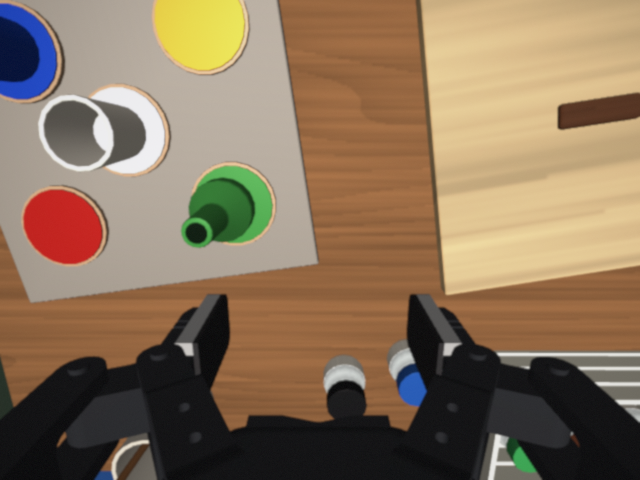

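Request:
{"op": "play_rows", "data": {
  "steps": [
    {"tx": -3.3, "ty": 0, "tz": 32.8, "ax": 0, "ay": 0, "az": 0, "claw": 8.5},
    {"tx": -3.3, "ty": 0, "tz": 32.8, "ax": 0, "ay": 0, "az": 0, "claw": 8.5},
    {"tx": -3.3, "ty": 0, "tz": 32.8, "ax": 0, "ay": 0, "az": 0, "claw": 8.5},
    {"tx": -3.3, "ty": 0, "tz": 32.8, "ax": 0, "ay": 0, "az": 0, "claw": 8.5},
    {"tx": -3.3, "ty": 0, "tz": 32.8, "ax": 0, "ay": 0, "az": 0, "claw": 8.5},
    {"tx": -3.3, "ty": 0, "tz": 32.8, "ax": 0, "ay": 0, "az": 0, "claw": 8.5},
    {"tx": -3.3, "ty": 0, "tz": 32.8, "ax": 0, "ay": 0, "az": 0, "claw": 8.5},
    {"tx": -3.3, "ty": 4, "tz": 32.8, "ax": 0, "ay": 0, "az": 0, "claw": 8.5},
    {"tx": -3.3, "ty": 8, "tz": 32.8, "ax": 0, "ay": 0, "az": 0, "claw": 8.5},
    {"tx": -3.3, "ty": 9, "tz": 32.8, "ax": 0, "ay": 0, "az": 0, "claw": 8.5},
    {"tx": -3.3, "ty": 9, "tz": 32.8, "ax": 0, "ay": 0, "az": 0, "claw": 8.5},
    {"tx": -3.3, "ty": 9, "tz": 32.8, "ax": 0, "ay": 0, "az": 0, "claw": 8.5}
  ]
}}

```text
time: 14.1
eef_pos: [0.5716, 0.2775, 0.1403]
tcp_rot: [0.708, -0.002, -0.001, -0.707]
contact_force: [1.0, -0.4, -0.0]
opening: 0.996
```

Request:
{"op": "play_rows", "data": {
  "steps": [
    {"tx": 0, "ty": 0, "tz": 0, "ax": 0, "ay": 0, "az": 0, "claw": 8.5},
    {"tx": 0, "ty": 0, "tz": 0, "ax": 0, "ay": 0, "az": 0, "claw": 8.5}
  ]
}}

```text
time: 14.27
eef_pos: [0.5742, 0.2781, 0.1451]
tcp_rot: [-0.707, -0.001, -0.002, 0.708]
contact_force: [-0.2, -0.2, 0.3]
opening: 0.994
```

```bash
python3 w.py w7
```

```text
14.2667 [0.5742 0.2781 0.1451]
yellow [229   0  86  53 318] [258.  26.] zt 0.109 circ 0.4551 0.2599 0.018
yellow [243  43  87  48 213] [278.  68.] zt 0.1053 circ 0.4692 0.2486 0.0014
red [ 274  194   90   94 6517] [318. 241.] zt 0.0685 circ 0.5722 0.2794 0.0279
```

View pics/w7.png

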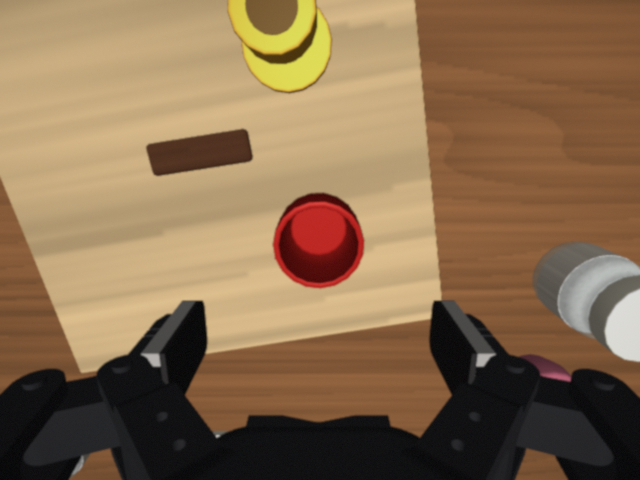

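Request:
{"op": "play_rows", "data": {
  "steps": [
    {"tx": -0.2, "ty": 3, "tz": 0.1, "ax": 0, "ay": 0, "az": 0, "claw": 8.5},
    {"tx": -0.2, "ty": 6.5, "tz": 0.1, "ax": 0, "ay": 0, "az": 0, "claw": 8.5},
    {"tx": -0.2, "ty": 9.5, "tz": 0.1, "ax": 0, "ay": 0, "az": 0, "claw": 8.5},
    {"tx": -0.2, "ty": 11.2, "tz": 0.1, "ax": 0, "ay": 0, "az": 0, "claw": 8.5},
    {"tx": -0.2, "ty": 11.2, "tz": 0.1, "ax": 0, "ay": 0, "az": 0, "claw": 8.5},
    {"tx": -0.2, "ty": 11.2, "tz": 0.1, "ax": 0, "ay": 0, "az": 0, "claw": 4.5},
    {"tx": -0.2, "ty": 11.2, "tz": 0.1, "ax": 0, "ay": 0, "az": 0, "claw": 4.5},
    {"tx": -0.2, "ty": 11.2, "tz": 0.1, "ax": 0, "ay": 0, "az": 0, "claw": 4.5},
    {"tx": -0.2, "ty": 11.2, "tz": 0.1, "ax": 0, "ay": 0, "az": 0, "claw": 4.5},
    {"tx": -0.2, "ty": 11.2, "tz": 0.1, "ax": 0, "ay": 0, "az": 0, "claw": 4.5},
    {"tx": -0.2, "ty": 11.2, "tz": 0.1, "ax": 0, "ay": 0, "az": 0, "claw": 4.5}
  ]
}}

```text
time: 15.23
eef_pos: [0.5726, 0.2803, 0.0339]
tcp_rot: [-0.707, -0.002, -0.002, 0.708]
contact_force: [0.8, -0.2, 6.2]
opening: 0.643
```

Request:
{"op": "play_rows", "data": {
  "steps": [
    {"tx": 0, "ty": -2, "tz": 0, "ax": 0, "ay": 0, "az": 0, "claw": 4.5},
    {"tx": 0, "ty": -6, "tz": 0, "ax": 0, "ay": 0, "az": 0, "claw": 4.5},
    {"tx": 0, "ty": -10, "tz": 0, "ax": 0, "ay": 0, "az": 0, "claw": 4.5},
    {"tx": 0, "ty": -14, "tz": 0, "ax": 0, "ay": 0, "az": 0, "claw": 4.5},
    {"tx": 0, "ty": -17, "tz": -2, "ax": 0, "ay": 0, "az": 0, "claw": 4.5},
    {"tx": 0, "ty": -17, "tz": -6, "ax": 0, "ay": 0, "az": 0, "claw": 4.5},
    {"tx": 0, "ty": -17, "tz": -10, "ax": 0, "ay": 0, "az": 0, "claw": 4.5},
    {"tx": 0, "ty": -17, "tz": -14, "ax": 0, "ay": 0, "az": 0, "claw": 4.5},
    {"tx": 0, "ty": -17, "tz": -18, "ax": 0, "ay": 0, "az": 0, "claw": 4.5},
    {"tx": 0, "ty": -17, "tz": -22, "ax": 0, "ay": 0, "az": 0, "claw": 4.5},
    {"tx": 0, "ty": -17, "tz": -26, "ax": 0, "ay": 0, "az": 0, "claw": 4.5},
    {"tx": 0, "ty": -17, "tz": -27, "ax": 0, "ay": 0, "az": 0, "claw": 4.5}
  ]
}}

```text
time: 16.23
eef_pos: [0.5697, 0.0048, 0.2007]
tcp_rot: [0.708, -0.001, 0.002, -0.706]
contact_force: [0.5, 0.4, -0.8]
opening: 0.646
```

Request:
{"op": "play_rows", "data": {
  "steps": [
    {"tx": 1, "ty": 0, "tz": -4, "ax": 0, "ay": 0, "az": 0, "claw": 4.5},
    {"tx": 2, "ty": 0, "tz": -8, "ax": 0, "ay": 0, "az": 0, "claw": 4.5},
    {"tx": 3, "ty": 0, "tz": -12, "ax": 0, "ay": 0, "az": 0, "claw": 4.5},
    {"tx": 4, "ty": 0, "tz": -16, "ax": 0, "ay": 0, "az": 0, "claw": 4.5},
    {"tx": 5, "ty": 0, "tz": -20, "ax": 0, "ay": 0, "az": 0, "claw": 4.5},
    {"tx": 5, "ty": 0, "tz": -22, "ax": 0, "ay": 0, "az": 0, "claw": 4.5},
    {"tx": 5, "ty": 0, "tz": -22, "ax": 0, "ay": 0, "az": 0, "claw": 4.5},
    {"tx": 5, "ty": 0, "tz": -22, "ax": 0, "ay": 0, "az": 0, "claw": 4.5},
    {"tx": 5, "ty": 0, "tz": -22, "ax": 0, "ay": 0, "az": 0, "claw": 4.5}
  ]
}}

```text
time: 16.98
eef_pos: [0.6196, -0.2091, 0.2001]
tcp_rot: [-0.707, 0.0, 0.0, 0.708]
contact_force: [0.2, 0.2, -2.0]
opening: 0.645
```

```bash
python3 w.py w8
```

```text
16.9833 [ 0.6196 -0.2091  0.2001]
blue [ 100    0  138   76 7165] [180.  30.] zt 0.1062 circ 0.4825 -0.3033 0.0245
green [ 372  153   96   87 5979] [416. 196.] zt 0.1263 circ 0.6021 -0.131 0.011
red [ 181  179   84   82 5411] [222. 220.] zt 0.0271 circ 0.6262 -0.2892 0.0363
red [  233   249   171   174 22878] [318. 339.] zt 0.2347 circ 0.6204 -0.2084 0.029
```

View pics/w8.png

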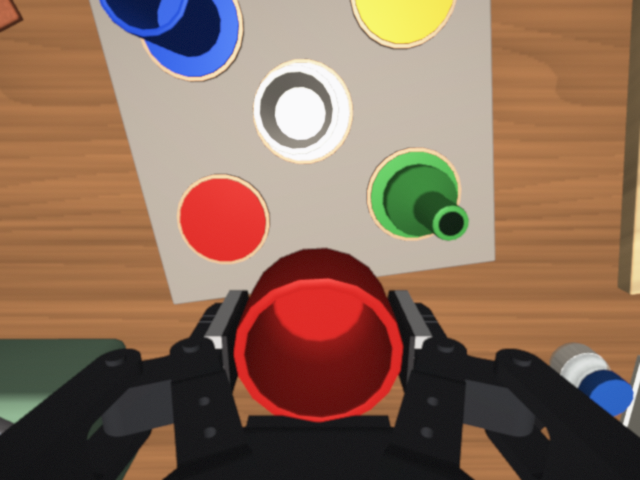

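Request:
{"op": "play_rows", "data": {
  "steps": [
    {"tx": 0.6, "ty": 0, "tz": -4, "ax": 0, "ay": 0, "az": 0, "claw": 4.5},
    {"tx": 0.6, "ty": 0, "tz": -7, "ax": 0, "ay": 0, "az": 0, "claw": 4.5},
    {"tx": 0.6, "ty": 2, "tz": -8.1, "ax": 0, "ay": 0, "az": 0, "claw": 4.5},
    {"tx": 0.6, "ty": 6, "tz": -8.1, "ax": 0, "ay": 0, "az": 0, "claw": 4.5},
    {"tx": 0.6, "ty": 10, "tz": -8.1, "ax": 0, "ay": 0, "az": 0, "claw": 4.5},
    {"tx": 0.6, "ty": 13, "tz": -8.1, "ax": 0, "ay": 0, "az": 0, "claw": 4.5},
    {"tx": 0.6, "ty": 14.2, "tz": -8.1, "ax": 0, "ay": 0, "az": 0, "claw": 4.5},
    {"tx": 0.6, "ty": 14.2, "tz": -8.1, "ax": 0, "ay": 0, "az": 0, "claw": 4.5},
    {"tx": 0.6, "ty": 14.2, "tz": -8.1, "ax": 0, "ay": 0, "az": 0, "claw": 4.5},
    {"tx": 0.6, "ty": 14.2, "tz": -8.1, "ax": 0, "ay": 0, "az": 0, "claw": 4.5}
  ]
}}

```text
time: 17.87
eef_pos: [0.628, -0.2918, 0.0618]
tcp_rot: [0.708, 0.002, 0.001, -0.706]
contact_force: [0.9, -0.5, -0.4]
opening: 0.645
```

Request:
{"op": "play_rows", "data": {
  "steps": [
    {"tx": -0.1, "ty": 0.8, "tz": 0.1, "ax": 0, "ay": 0, "az": 0, "claw": 4.5},
    {"tx": -0.1, "ty": 1.3, "tz": 0.1, "ax": 0, "ay": 0, "az": 0, "claw": 4.5},
    {"tx": -0.1, "ty": 1.6, "tz": 0.1, "ax": 0, "ay": 0, "az": 0, "claw": 4.5},
    {"tx": -0.1, "ty": 1.7, "tz": 0.1, "ax": 0, "ay": 0, "az": 0, "claw": 4.5},
    {"tx": -0.1, "ty": 1.7, "tz": 0.1, "ax": 0, "ay": 0, "az": 0, "claw": 4.5},
    {"tx": -0.1, "ty": 1.7, "tz": 0.1, "ax": 0, "ay": 0, "az": 0, "claw": 4.5}
  ]
}}

```text
time: 18.37
eef_pos: [0.6249, -0.2904, 0.042]
tcp_rot: [-0.707, 0.0, -0.0, 0.707]
contact_force: [-2.1, 1.8, 3.2]
opening: 0.643
```

Contact 3 N; release and rise, then head toward the board for the candlestick.

Request:
{"op": "play_rows", "data": {
  "steps": [
    {"tx": 0, "ty": 0, "tz": 0, "ax": 0, "ay": 0, "az": 0, "claw": 6},
    {"tx": 0, "ty": 0, "tz": 0, "ax": 0, "ay": 0, "az": 0, "claw": 7},
    {"tx": 0, "ty": 0, "tz": 0, "ax": 0, "ay": 0, "az": 0, "claw": 8},
    {"tx": 0, "ty": 0, "tz": 0, "ax": 0, "ay": 0, "az": 0, "claw": 8},
    {"tx": 0, "ty": -3, "tz": 0, "ax": 0, "ay": 0, "az": 0, "claw": 8},
    {"tx": 0, "ty": -7, "tz": 0, "ax": 0, "ay": 0, "az": 0, "claw": 8},
    {"tx": 0, "ty": -11, "tz": 0, "ax": 0, "ay": 0, "az": 0, "claw": 8},
    {"tx": 0, "ty": -15, "tz": 0, "ax": 0, "ay": 0, "az": 0, "claw": 8},
    {"tx": 0, "ty": -19, "tz": 1, "ax": 0, "ay": 0, "az": 0, "claw": 8},
    {"tx": -2, "ty": -21, "tz": 4, "ax": 0, "ay": 0, "az": 0, "claw": 8},
    {"tx": -4, "ty": -21, "tz": 7, "ax": 0, "ay": 0, "az": 0, "claw": 8},
    {"tx": -4, "ty": -21, "tz": 8, "ax": 0, "ay": 0, "az": 0, "claw": 8}
  ]
}}

```text
time: 19.37
eef_pos: [0.5831, -0.2075, 0.2533]
tcp_rot: [-0.707, -0.001, -0.0, 0.707]
contact_force: [0.7, 0.2, -1.4]
opening: 0.941
```

Request:
{"op": "play_rows", "data": {
  "steps": [
    {"tx": 0, "ty": 0, "tz": 0, "ax": 0, "ay": 0, "az": 0, "claw": 8},
    {"tx": 0, "ty": 0, "tz": 0, "ax": 0, "ay": 0, "az": 0, "claw": 8}
  ]
}}

```text
time: 19.53
eef_pos: [0.585, -0.2102, 0.251]
tcp_rot: [0.707, 0.0, -0.0, -0.707]
contact_force: [0.3, 0.3, -0.5]
opening: 0.936
```

```bash
python3 w.py w9
```

```text
19.5333 [ 0.585  -0.2102  0.251 ]
blue [ 146   27  107   96 7522] [200.  74.] zt 0.1063 circ 0.4738 -0.3036 0.0259
green [ 365  186   74   78 4171] [402. 222.] zt 0.1263 circ 0.6019 -0.1306 0.0111
red [ 197  207   78   79 4591] [235. 246.] zt 0.0763 circ 0.6242 -0.2887 0.0278
```

View pics/w9.png

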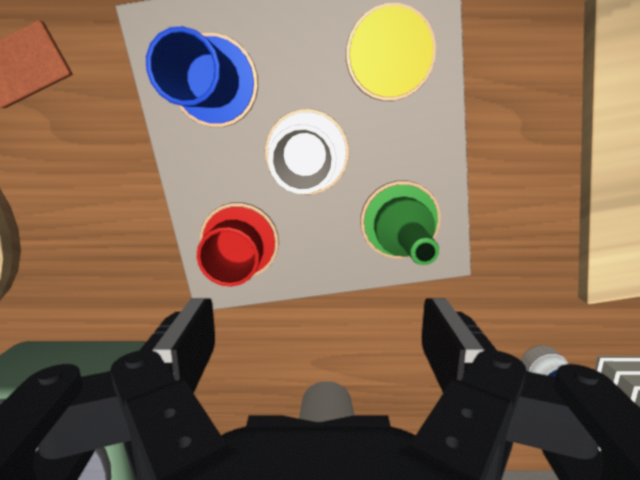

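Request:
{"op": "play_rows", "data": {
  "steps": [
    {"tx": -9, "ty": 0, "tz": 35, "ax": 0, "ay": 0, "az": 0, "claw": 7},
    {"tx": -9, "ty": 0, "tz": 35, "ax": 0, "ay": 0, "az": 0, "claw": 7},
    {"tx": -9, "ty": 0, "tz": 35, "ax": 0, "ay": 0, "az": 0, "claw": 7},
    {"tx": -9, "ty": 0, "tz": 35, "ax": 0, "ay": 0, "az": 0, "claw": 7},
    {"tx": -9, "ty": 0, "tz": 35, "ax": 0, "ay": 0, "az": 0, "claw": 7},
    {"tx": -9, "ty": 0, "tz": 35, "ax": 0, "ay": 0, "az": 0, "claw": 7},
    {"tx": -9, "ty": 0, "tz": 35, "ax": 0, "ay": 0, "az": 0, "claw": 7},
    {"tx": -9, "ty": 0, "tz": 35, "ax": 0, "ay": 0, "az": 0, "claw": 7},
    {"tx": -9, "ty": 0, "tz": 35, "ax": 0, "ay": 0, "az": 0, "claw": 7}
  ]
}}

```text
time: 20.33
eef_pos: [0.495, 0.1418, 0.2509]
tcp_rot: [-0.707, 0.0, 0.0, 0.707]
contact_force: [0.4, 0.7, 0.0]
opening: 0.82
```

Request:
{"op": "play_rows", "data": {
  "steps": [
    {"tx": -4, "ty": 1, "tz": 4, "ax": 0, "ay": 0, "az": 0, "claw": 7},
    {"tx": -4, "ty": 3, "tz": 8, "ax": 0, "ay": 0, "az": 0, "claw": 7},
    {"tx": -4, "ty": 6, "tz": 11.5, "ax": 0, "ay": 0, "az": 0, "claw": 7},
    {"tx": -4, "ty": 7, "tz": 11.7, "ax": 0, "ay": 0, "az": 0, "claw": 7},
    {"tx": -4, "ty": 7, "tz": 11.7, "ax": 0, "ay": 0, "az": 0, "claw": 7},
    {"tx": -4, "ty": 7, "tz": 11.7, "ax": 0, "ay": 0, "az": 0, "claw": 7},
    {"tx": -4, "ty": 7, "tz": 11.7, "ax": 0, "ay": 0, "az": 0, "claw": 7}
  ]
}}

```text
time: 20.92
eef_pos: [0.4564, 0.256, 0.1817]
tcp_rot: [0.707, -0.0, 0.001, -0.707]
contact_force: [0.6, -0.7, 0.3]
opening: 0.818
```

```bash
python3 w.py w10
```

```text
20.9167 [0.4564 0.256  0.1817]
yellow [ 289  183   66   48 1655] [321. 202.] zt 0.0325 circ 0.453 0.2599 0.0265
yellow [295 217  56  45 957] [321. 233.] zt 0.1091 circ 0.4524 0.2597 0.017
```

View pics/w10.png

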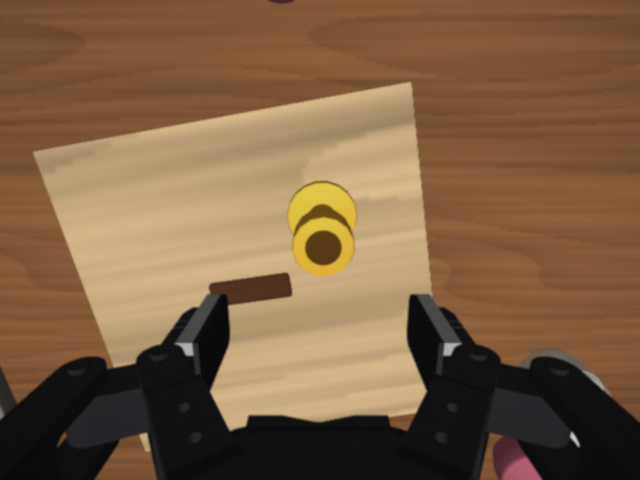

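Request:
{"op": "play_rows", "data": {
  "steps": [
    {"tx": -0.3, "ty": 3, "tz": 0.3, "ax": 0, "ay": 0, "az": 0, "claw": 7},
    {"tx": -0.3, "ty": 6.5, "tz": 0.3, "ax": 0, "ay": 0, "az": 0, "claw": 7},
    {"tx": -0.3, "ty": 9.5, "tz": 0.3, "ax": 0, "ay": 0, "az": 0, "claw": 7},
    {"tx": -0.3, "ty": 11, "tz": 0.3, "ax": 0, "ay": 0, "az": 0, "claw": 7},
    {"tx": -0.3, "ty": 11, "tz": 0.3, "ax": 0, "ay": 0, "az": 0, "claw": 7},
    {"tx": -0.3, "ty": 11, "tz": 0.3, "ax": 0, "ay": 0, "az": 0, "claw": 5},
    {"tx": -0.3, "ty": 11, "tz": 0.3, "ax": 0, "ay": 0, "az": 0, "claw": 2.8},
    {"tx": -0.3, "ty": 11, "tz": 0.3, "ax": 0, "ay": 0, "az": 0, "claw": 2.8},
    {"tx": -0.3, "ty": 11, "tz": 0.3, "ax": 0, "ay": 0, "az": 0, "claw": 2.8},
    {"tx": -0.3, "ty": 11, "tz": 0.3, "ax": 0, "ay": 0, "az": 0, "claw": 2.8},
    {"tx": -0.3, "ty": 11, "tz": 0.3, "ax": 0, "ay": 0, "az": 0, "claw": 2.8}
  ]
}}

```text
time: 21.88
eef_pos: [0.4543, 0.2599, 0.0741]
tcp_rot: [-0.707, -0.002, -0.002, 0.707]
contact_force: [0.5, -2.6, 6.4]
opening: 0.434
```

Request:
{"op": "play_rows", "data": {
  "steps": [
    {"tx": 0, "ty": -2, "tz": 0, "ax": 0, "ay": 0, "az": 0, "claw": 2.8},
    {"tx": 0, "ty": -6, "tz": 0, "ax": 0, "ay": 0, "az": 0, "claw": 2.8},
    {"tx": 0, "ty": -10, "tz": 0, "ax": 0, "ay": 0, "az": 0, "claw": 2.8},
    {"tx": 0, "ty": -12, "tz": -3, "ax": 0, "ay": 0, "az": 0, "claw": 2.8},
    {"tx": 0, "ty": -12, "tz": -7, "ax": 0, "ay": 0, "az": 0, "claw": 2.8},
    {"tx": 0, "ty": -12, "tz": -11, "ax": 0, "ay": 0, "az": 0, "claw": 2.8},
    {"tx": 0, "ty": -12, "tz": -15, "ax": 0, "ay": 0, "az": 0, "claw": 2.8},
    {"tx": 0, "ty": -12, "tz": -19, "ax": 0, "ay": 0, "az": 0, "claw": 2.8},
    {"tx": 0, "ty": -12, "tz": -23, "ax": 0, "ay": 0, "az": 0, "claw": 2.8},
    {"tx": 0, "ty": -12, "tz": -27, "ax": 0, "ay": 0, "az": 0, "claw": 2.8},
    {"tx": 0, "ty": -12, "tz": -30, "ax": 0, "ay": 0, "az": 0, "claw": 2.8},
    {"tx": 0, "ty": -12, "tz": -31, "ax": 0, "ay": 0, "az": 0, "claw": 2.8}
  ]
}}

```text
time: 22.88
eef_pos: [0.4516, -0.0536, 0.1916]
tcp_rot: [0.708, -0.001, 0.002, -0.707]
contact_force: [-0.1, 0.5, -1.8]
opening: 0.434
```

Request:
{"op": "play_rows", "data": {
  "steps": [
    {"tx": 0, "ty": 0, "tz": 0, "ax": 0, "ay": 0, "az": 0, "claw": 2.8},
    {"tx": 0, "ty": 0, "tz": 0, "ax": 0, "ay": 0, "az": 0, "claw": 2.8},
    {"tx": 0, "ty": 0, "tz": 0, "ax": 0, "ay": 0, "az": 0, "claw": 2.8}
  ]
}}

```text
time: 23.13
eef_pos: [0.4517, -0.0491, 0.1911]
tcp_rot: [-0.707, -0.0, 0.0, 0.707]
contact_force: [-0.0, -0.3, -1.5]
opening: 0.435
```

```bash
sed -i "s/abs(dd)/dd/; s/170 if col in('yellow','red')/(130 if col=='yellow' else 170) if col in('yellow','red')/" h.py; python3 w.py w11
```

```text
23.1333 [ 0.4517 -0.0491  0.1911]
blue [   0  200   60   82 3970] [ 25. 243.] zt 0.0689 circ 0.4768 -0.2853 0.0165
green [254 371  17  31 204] [263. 387.] zt 0.2662 circ 0.4338 -0.0615 0.0005
yellow [ 157  172   88   85 5834] [201. 214.] zt 0.0271 circ 0.451 -0.1446 0.0365
yellow [ 266  218  101   76 4249] [316. 251.] zt 0.1482 circ 0.4504 -0.0488 0.0268
yellow [ 265  304  105   94 3693] [316. 341.] zt 0.2261 circ 0.4507 -0.0479 0.0179
red [   0  363   86   83 2722] [ 35. 401.] zt 0.2622 circ 0.4391 -0.1069 0.0033
```

View pics/w11.png

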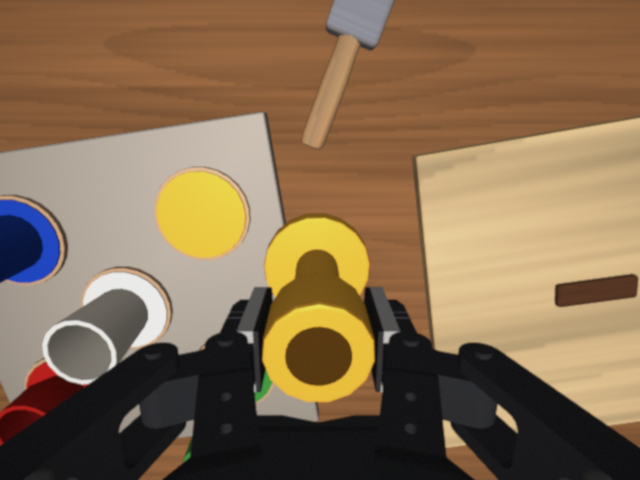

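Request:
{"op": "play_rows", "data": {
  "steps": [
    {"tx": 0, "ty": 0, "tz": -4, "ax": 0, "ay": 0, "az": 0, "claw": 2.8},
    {"tx": 0, "ty": 0, "tz": -8, "ax": 0, "ay": 0, "az": 0, "claw": 2.8},
    {"tx": 0, "ty": 2, "tz": -9.6, "ax": 0, "ay": 0, "az": 0, "claw": 2.8},
    {"tx": 0, "ty": 6, "tz": -9.6, "ax": 0, "ay": 0, "az": 0, "claw": 2.8},
    {"tx": 0, "ty": 8.5, "tz": -9.6, "ax": 0, "ay": 0, "az": 0, "claw": 2.8},
    {"tx": 0, "ty": 9.2, "tz": -9.6, "ax": 0, "ay": 0, "az": 0, "claw": 2.8},
    {"tx": 0, "ty": 9.2, "tz": -9.6, "ax": 0, "ay": 0, "az": 0, "claw": 2.8},
    {"tx": 0, "ty": 9.2, "tz": -9.6, "ax": 0, "ay": 0, "az": 0, "claw": 2.8},
    {"tx": 0, "ty": 9.2, "tz": -9.6, "ax": 0, "ay": 0, "az": 0, "claw": 2.8}
  ]
}}

```text
time: 23.93
eef_pos: [0.4536, -0.1464, 0.1016]
tcp_rot: [0.708, 0.002, 0.001, -0.706]
contact_force: [-0.9, -0.2, -2.7]
opening: 0.435
```

Request:
{"op": "play_rows", "data": {
  "steps": [
    {"tx": -0.1, "ty": 0.8, "tz": 0.1, "ax": 0, "ay": 0, "az": 0, "claw": 2.8},
    {"tx": -0.1, "ty": 1.3, "tz": 0.1, "ax": 0, "ay": 0, "az": 0, "claw": 2.8},
    {"tx": -0.1, "ty": 1.6, "tz": 0.1, "ax": 0, "ay": 0, "az": 0, "claw": 2.8},
    {"tx": -0.1, "ty": 1.7, "tz": 0.1, "ax": 0, "ay": 0, "az": 0, "claw": 2.8},
    {"tx": -0.1, "ty": 1.7, "tz": 0.1, "ax": 0, "ay": 0, "az": 0, "claw": 2.8},
    {"tx": -0.1, "ty": 1.7, "tz": 0.1, "ax": 0, "ay": 0, "az": 0, "claw": 2.8}
  ]
}}

```text
time: 24.43
eef_pos: [0.451, -0.1454, 0.0824]
tcp_rot: [0.707, -0.0, 0.0, -0.707]
contact_force: [0.8, -0.1, -2.1]
opening: 0.435
```

Request:
{"op": "play_rows", "data": {
  "steps": [
    {"tx": 0, "ty": 0.1, "tz": 0, "ax": 0, "ay": 0, "az": 0, "claw": 2.8},
    {"tx": 0, "ty": 0.2, "tz": 0, "ax": 0, "ay": 0, "az": 0, "claw": 2.8},
    {"tx": 0, "ty": 0.2, "tz": 0, "ax": 0, "ay": 0, "az": 0, "claw": 2.8}
  ]
}}

```text
time: 24.68
eef_pos: [0.4515, -0.1456, 0.0822]
tcp_rot: [-0.707, 0.0, -0.0, 0.707]
contact_force: [-2.8, 1.1, 8.3]
opening: 0.435
```

Request:
{"op": "play_rows", "data": {
  "steps": [
    {"tx": 0, "ty": 0, "tz": 0, "ax": 0, "ay": 0, "az": 0, "claw": 4.2},
    {"tx": 0, "ty": 0, "tz": 0, "ax": 0, "ay": 0, "az": 0, "claw": 5.5},
    {"tx": 0, "ty": 0, "tz": 0, "ax": 0, "ay": 0, "az": 0, "claw": 7},
    {"tx": 0, "ty": 0, "tz": 0, "ax": 0, "ay": 0, "az": 0, "claw": 7},
    {"tx": 0, "ty": -3, "tz": 0, "ax": 0, "ay": 0, "az": 0, "claw": 7},
    {"tx": 0, "ty": -7, "tz": 0, "ax": 0, "ay": 0, "az": 0, "claw": 7},
    {"tx": 0, "ty": -11, "tz": 0, "ax": 0, "ay": 0, "az": 0, "claw": 7},
    {"tx": 3, "ty": -15, "tz": -2, "ax": 0, "ay": 0, "az": 0, "claw": 7},
    {"tx": 6, "ty": -18, "tz": -4, "ax": 0, "ay": 0, "az": 0, "claw": 7},
    {"tx": 8, "ty": -20, "tz": -6, "ax": 0, "ay": 0, "az": 0, "claw": 7},
    {"tx": 8, "ty": -20, "tz": -6, "ax": 0, "ay": 0, "az": 0, "claw": 7},
    {"tx": 8, "ty": -20, "tz": -6, "ax": 0, "ay": 0, "az": 0, "claw": 7}
  ]
}}

```text
time: 25.68
eef_pos: [0.5329, -0.2072, 0.2828]
tcp_rot: [0.708, 0.001, 0.002, -0.706]
contact_force: [-0.5, 0.8, -0.9]
opening: 0.817
```

Request:
{"op": "play_rows", "data": {
  "steps": [
    {"tx": 0, "ty": 0, "tz": 0, "ax": 0, "ay": 0, "az": 0, "claw": 7},
    {"tx": 0, "ty": 0, "tz": 0, "ax": 0, "ay": 0, "az": 0, "claw": 7},
    {"tx": 0, "ty": 0, "tz": 0, "ax": 0, "ay": 0, "az": 0, "claw": 7}
  ]
}}

```text
time: 25.93
eef_pos: [0.5293, -0.204, 0.2779]
tcp_rot: [-0.706, 0.001, 0.001, 0.708]
contact_force: [0.2, 0.8, 0.4]
opening: 0.826
```

```bash
python3 w.py w12
python3 - <<'E'
from h import *
im,d=cams.read_camera("scene");cv2.imwrite("pics/scene1.png",im)
E
```

```text
25.9333 [ 0.5293 -0.204   0.2779]
blue [ 161  107   92   73 5368] [208. 144.] zt 0.1064 circ 0.4739 -0.3032 0.0257
green [ 354  234   65   81 3453] [387. 267.] zt 0.1261 circ 0.5652 -0.1475 0.0511
yellow [ 340   81   77   77 3741] [374. 119.] zt 0.117 circ 0.4511 -0.1457 0.0187
red [ 204  253   69   74 3208] [240. 285.] zt 0.0765 circ 0.5844 -0.2641 0.072
```

View pics/w12.png

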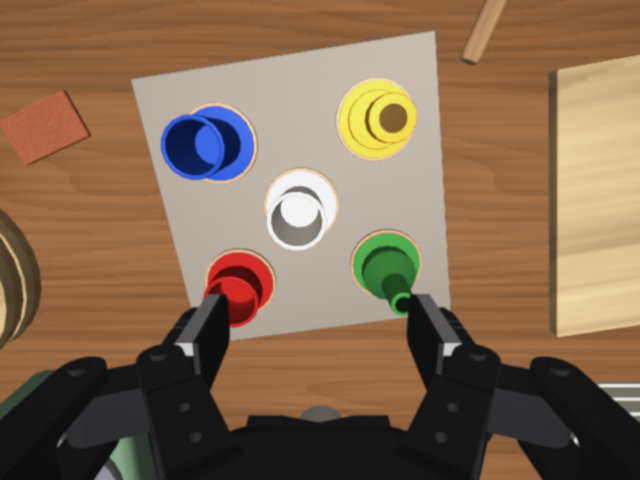

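View pics/scene1.png

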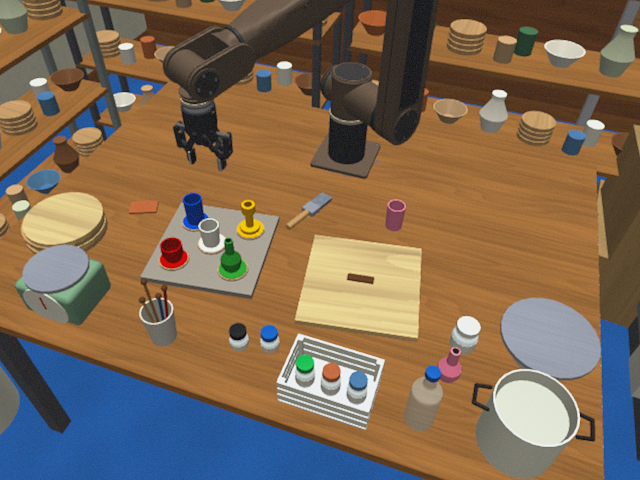

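```bash
python3 -c "
from plant import ctrl
print(ctrl.sign_off())"
```

```text
the job is handed in; nothing more can be done
None
```

I moved all four pieces from the plywood board onto the discs of their own colour and handed the job in at about 26 s of the 109 s allowed. No verdict is reported back.

Each piece was lowered until the wrist felt contact, then released.

| Piece | Offset of its top from the disc centre, by the wrist camera (limit 12 mm) |
|---|---|
| Blue tumbler | about 1 mm |
| Red bowl | about 2 mm |
| Yellow candlestick | about 1 mm |
| Green vase | 4–5 mm, measured at the top of the neck |

- **Upright:** the final wrist and scene pictures show all four standing. Their tops are within about 1 mm of the expected heights. I did not measure their tilt.
- **White cup:** it looks unmoved on its disc in the scene picture. I compared that by eye, with no fresh position measurement.
- **Robot:** it ended clear above the pieces, with the gripper open and nothing touched.
- **Disagreements:**
  - Arm position readings scattered by 2–3 mm.
  - The cameras differed by 2–4 mm, so I placed by the wrist camera.
  - The last full picture gave unusable fits for the bowl and vase, because the fingers partly covered them. The values above come from the earlier picture, taken after both were placed.

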